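# Load a post foot into the welding jig until its drop catch falls behind it

## Robot

A 6-joint arm with a two-finger parallel gripper is mounted at the origin on the work surface. World frame = base frame: x ahead of the robot, y to its left, z up, the work surface at z = 0. Lengths are in mm, angles in rad, forces in N, time in s.
With the tool pointing down it reaches from about 275 to 750 mm from the base axis. Payload 10.2 kg.
Tool frame: the origin (TCP) lies at the very end of the fingers, on their centre line; the grasp point (between the pads) lies 19 mm behind it; z points along the fingers, y is the line along which they close (so a half turn about z gives the same grasp; the last joint's range is limited). The gripper opens to 85 mm and grips with 20 to 120 N. Pads are 22 mm wide; open, the fingers measure 114 mm over their backs; the gripper's body (76 mm by 85 mm) begins 54 mm behind the grasp point. The pads swing forward as they close: fully open they stand 13 mm farther back than shut.
Start: joints at [1.066, 0.313, 1.498, -0, 1.331, -0.223], TCP at [146.007, 504.295, 231.294] pointing down, gripper open.
Joint ranges: [-2.94, 2.94], [-0.97, 2.17], [0.19, 2.56], [-1.23, 4.37], [0.02, 3.11], [-2.88, 2.88]. Speed limits (rad/s): [2.39, 2.39, 3.01, 3.14, 3.14, 3.14].

## Interface

Orientations are given as a unit quaternion [w, x, y, z].
In Python, from rig import ctrl gives the robot as it stands.
- The arm moves only by the shell command python3 -m inch 'ROWS' [OPENING] [FORCE]. ROWS is text: rows parted by semicolons, each of 6 numbers parted by spaces: the shift along the tool's x, y, z in mm, then the turn, a rotation vector about the tool's x, y, z in units of 6 degrees (1.0 is 6 degrees). A call has exactly 10 rows; each row shifts and turns the commanded pose from where the row before left it, along the tool's axes as they then stand; what a row does not reach is not made up. A row lasts 1/12 s, in which the tool goes at most 41.7 mm and 7.16 degrees, less where a joint would pass 70% of its speed; a pose out of reach is approached as far as the arm can. A call with a gripper value outside its range is refused whole. OPENING is the opening, from 0 (shut) to 1 (fully open), set as the call begins (- or left out, the last holds). The fingers move at their own pace and stop on an object; FORCE is the grip in N (left out, the last holds). Time passes only in rows, so rows that do not move let the fingers close, or fill a call up. It gives the time, the measured TCP pose, the force, the opening and the grip force at its end, in the units of the state.
- ctrl.sense(): the state, without advancing time (a new reading comes with each control period).
- ctrl.capture(name): name is "scene" or "top"; returns a dict with "image" (420x560x3 uint8, red, green, blue), "intrinsics" (3x3 intrinsics, pixels), "rvec" (rotation vector, rad) and "tvec" (3), from world to camera coordinates, as OpenCV has them. Camera axes: x right, y down, z forward; pixel columns grow to the right and rows downward; lengths in mm; the calibration is good to about 2 mm. A picture is of the moment at which its call begins. There is no depth.
- ctrl.finish_job(): hands the job in; it is judged then, once.
The state is a dict: "time_s": time; "joints": joint angles; "dq": joint speeds; "tau": joint torques, N m; "eef_pos": TCP position; "ee_rot": TCP orientation; "force": force on the tool from outside, world axes, zero at the start; "wrist_torque": the same for the moment, N m; "grip_width": opening from 0.0 (shut) to 1.0 (fully open); "grip_force": force on a finger pad.
Only numpy, scipy, OpenCV 4.12 (cv2) and the standard library are available. Lean on these libraries where they do the work, as an engineer would, in place of code of your own. Each camera call takes 0.05 s, during which the arm holds its last target. There are 200 camera calls.

## Task

Take the railing-post foot with the rectangular base plate and load it into the welding jig: lay it flat in the mouth, slide it along the bed so that its own front edge lifts the drop catch, and push it on against the spring plunger until the catch has dropped fully behind the plate, then let go and leave it held there. Push gently, without ramming, jamming or pressing hard on the jig, do not touch the catch with the gripper, and leave the other things on the bench where they are.

Things in the scene. Friction and masses are not known exactly. Their poses are not given: they have to be found in the camera images.
- foot: Railing-post foot, grey steel, 0.7 to 0.95 kg, standing on the bench. Base plate 110 mm long (its x), 80 mm wide (its y), 10 mm thick, four bolt holes. A 30 x 30 mm square tube stub stands on its middle, faces square with the plate, open top 85 mm above the underside. Origin: middle of the underside, z up. Either end may go first. Not the similar foot with the round plate.
- stub_top (a point): Middle of the open top of the foot's tube stub, 85 mm above the foot's underside.
- jig: Welding jig bolted to the bench, grey steel, 330 x 150 mm, with ears. Its x axis is the loading direction, mouth (x -225 mm) to end stop (+60 mm); z up; origin at bench height under the middle of a loaded foot. Flat bed, top 12 mm above the bench. Two guide bars, 12 mm high: inner faces 83 mm apart from x -105 mm on, flaring to 106 mm at x -218 mm. Steel on steel, friction about 0.3.
- jig_mouth (a point): Point on the bed, on the jig's centre line, at jig x -170 mm. The mouth is open above: a foot laid flat with its middle here, long side along the jig's x, lies clear of the catch, with about 3 mm play each side at its front corners and 12 mm at its rear ones.
- jig_keeper (a point): Centre line point at jig x -50 mm, 12 mm above the bed: the start of the keeper strips, which run from here to the end stop on both guides and overhang the plate's long edges by 6 mm with 2 mm play above it (strips' upper side at most 21 mm above the bed). So the foot goes in only by sliding flat along the bed, not from above.
- jig_stop (a point): Middle of the hard end stop's face, 5 mm above the bed, jig x +59.5 mm: stops the plate when the foot's middle is at jig x +4.5 mm. While the foot slides in, more than 30 N in all between foot and jig (weight on the bed and pressing down included) counts as ramming or jamming; laying it down harder than 70 N as dropping.
- plunger: Spring plunger, a 9 mm round pin on the centre line sticking 9.5 mm out of the end stop towards the mouth. Origin: its tip, at jig x +50 mm when free, so it meets the plate when the foot's middle is at jig x -5 mm. Pushes back with 4 N, plus 0.5 N per mm.
- catch: Drop catch, dark steel bar 12 mm wide, 50 mm long, hinged on a pin over the jig's -y side (jig y -20 to -32 mm). Origin: hinge axis, jig x -95 mm, 24 mm above the bed. The arm slopes forward and down to a round nose. It stays under 45 mm above the bed even when lifted by a plate. A sliding foot meets its underside with its middle near jig x -130 mm; lifting it takes under 3 N.
- catch_nose (a point): Front of the catch's round nose (8 mm thick), at jig x -55 mm, 6 mm above the bed when down. The nose rides on the plate and falls by its weight once the plate's rear edge has passed, at a foot middle of about jig x +2 mm (2.5 mm short of the hard stop). On release the plunger pushes the plate back against it, foot middle about jig x 0.
- catch_hinge (a joint): Angle of the drop catch, rad: 0 = down (its rest), about 0.2 while its nose rides on top of the foot's plate; grows as it is lifted.
- round_foot: Bystander: post foot with a round base plate, 100 mm across and 10 mm thick, with the same 30 mm square stub to 85 mm. Origin: middle of the underside.
- collar: Bystander: eight-sided ornamental collar, patinated copper colour, 112 mm across and 128 mm high, standing. Origin: middle of the underside.
- hammer: Bystander: hammer with a wooden handle, lying. Origin in its handle's underside.
- brush: Bystander: wire brush with a dark wooden handle, lying.
- square: Bystander: flat welding magnet, 70 x 70 x 16 mm, lying. Origin: middle of the underside.
- tube: Bystander: standing round cartridge 48 mm across with a red nozzle, 200 mm high. Origin: middle of the underside.
- pliers: Bystander: pliers lying, about 190 mm long, origin under the middle of the handles.
- nut: Bystander: round steel nut 30 mm across, 13 mm high. Origin: middle of the underside.

How it is judged:
By the outcome, as a careful person would: the job done as asked, in the order asked, and still so for the second after the job is handed in, with the robot touching nothing.
It also fails if it takes over 67 s, if anything falls off the work surface, if the arm or the gripper's body presses on something with over 40 N, if the wrist force passes 120 N, or if a joint passes its speed limit or range.

## Working session

There is one attempt and no reset: what is moved stays moved. The work goes in short steps, Python scripts to look and compute and a shell command to move; the robot and the scene stay as the last step left them, time stands still between calls to the robot, and variables do not carry over. Pictures are saved under pics/ and viewed, at most 10 in all, crops included, and the job is handed in when it is done.

```bash
mkdir -p pics; ls; python3 - <<'E'
from rig import ctrl
import cv2
for n in("scene","top"):
    c=ctrl.capture(n); cv2.imwrite(f"pics/{n}0.png",cv2.cvtColor(c["image"],cv2.COLOR_RGB2BGR)); print(n,c["intrinsics"],c["rvec"],c["tvec"])
print(ctrl.sense())
E
```

```text
pics
scene [[530.75950643   0.         279.14855068]
 [  0.         530.75950643 215.25768137]
 [  0.           0.           1.        ]] [ 1.3539433   2.17975285 -0.95534889] [ 236.48500768 -303.71067052 1795.16567727]
top [[428.24832662   0.         281.9937135 ]
 [  0.         428.24832662 209.38837961]
 [  0.           0.           1.        ]] [ 2.12306262 -2.15747324  0.15608428] [  14.14617158  555.92212544 1008.22310686]
{'time_s': 0.1, 'joints': array([ 1.06561004e+00,  3.13391704e-01,  1.49833745e+00,  1.83509107e-05,
        1.33101551e+00, -2.23413031e-01]), 'dq': array([ 0.00052974,  0.00017034, -0.00284506,  0.00037301,  0.00124958,
        0.00136522]), 'tau': array([ 2.32611041e-03, -4.12902367e+01, -2.60138798e+01, -1.52880580e-04,
        3.06128670e-03,  5.00965336e-05]), 'eef_pos': array([145.88389373, 504.09121332, 230.8024146 ]), 'ee_rot': array([-2.13554160e-04,  1.40423154e-01,  9.90091413e-01, -5.35027605e-04]), 'force': array([-0.35444284,  0.24927869,  0.19418342]), 'wrist_torque': array([ 0.00575578,  0.04312628, -0.02327929]), 'grip_force': 0.0, 'grip_width': 1.000672746984606}
```

View pics/scene0.png

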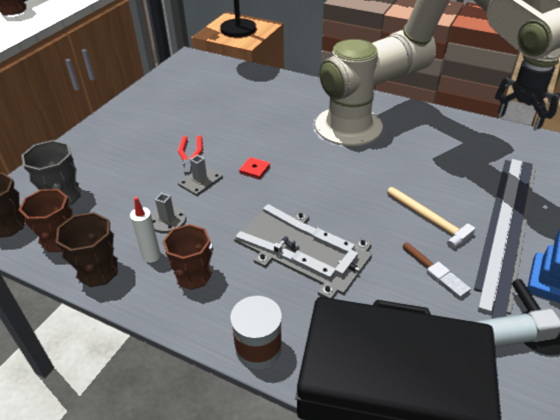

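View pics/top0.png

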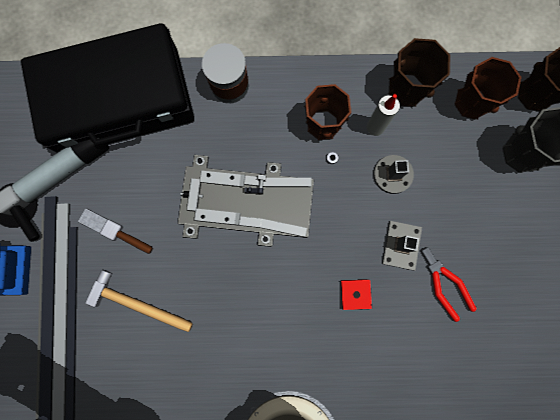

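```bash
python3 - <<'E'
import cv2,numpy as np
a=cv2.imread("pics/top0.png")
c1=cv2.resize(a[145:255,170:330],None,fx=4.8,fy=4.8,interpolation=cv2.INTER_CUBIC)
c2=cv2.resize(a[210:280,360:440],None,fx=4.8,fy=4.8,interpolation=cv2.INTER_CUBIC)
o=np.zeros((528,768,3),np.uint8);o[:]=c1[:528,:768];cv2.imwrite("pics/jig.png",o)
cv2.imwrite("pics/foot.png",cv2.resize(a[210:280,360:450],None,fx=8,fy=8,interpolation=cv2.INTER_CUBIC))
E
```

```text
(no output)
```

View pics/jig.png

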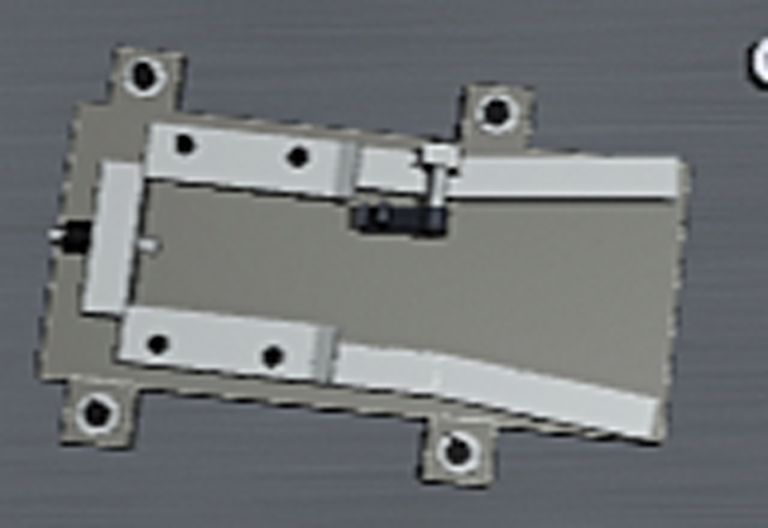

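View pics/foot.png

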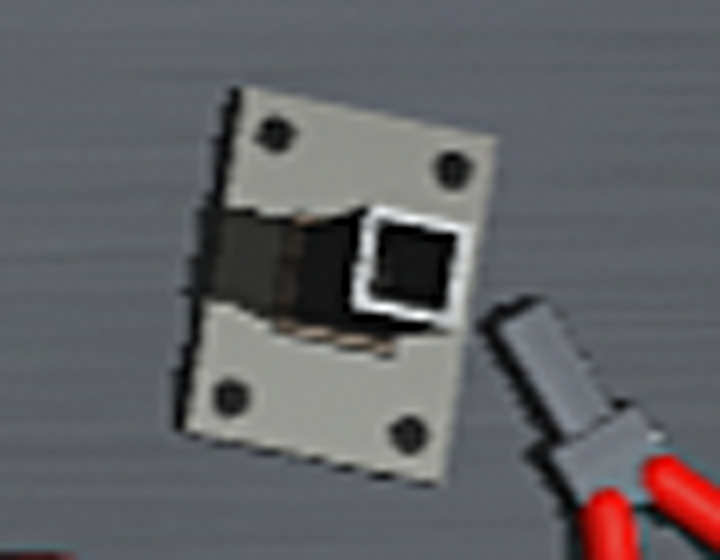

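```bash
cat >h.py <<'E'
from rig import ctrl
import numpy as np,cv2
from scipy.optimize import least_squares
from scipy.spatial.transform import Rotation as R
def rays(c,px,z):
    Rm=cv2.Rodrigues(c["rvec"])[0];C=-Rm.T@c["tvec"]
    u=cv2.undistortPoints(np.array(px,float).reshape(-1,1,2),c["intrinsics"],None)[:,0]
    d=np.c_[u,np.ones(len(u))]@Rm
    return C+d*((np.atleast_1d(z)-C[2])/d[:,2])[:,None]
def fit(model,world,a0):
    f=lambda p:(np.array(model)@np.array([[np.cos(p[2]),np.sin(p[2])],[-np.sin(p[2]),np.cos(p[2])]])+p[:2]-world[:,:2]).ravel()
    s=least_squares(f,[*world[:,:2].mean(0),a0]);return s.x,s.fun.reshape(-1,2).round(1)
def rel(target,yaw):
    """tool-frame turn (units of 6deg) for tool y at yaw mod pi, then shift before / after turn"""
    s=ctrl.sense();q=s["ee_rot"];T=R.from_quat([*q[1:],q[0]]);y=T.apply([0,1,0])
    d=(yaw-np.arctan2(y[1],y[0])+np.pi/2)%np.pi-np.pi/2
    n=R.from_rotvec([0,0,d])*T; w=np.array(target)-s["eef_pos"]
    print("t",s["time_s"],"tcp",s["eef_pos"].round(1),"F",s["force"].round(1),"grip",round(s["grip_width"],3),round(s["grip_force"],1),"tilt",T.apply([0,0,1]).round(4))
    print("turn z units",round(-np.degrees(d)/6,2),"j6",s["joints"][5].round(2),"shift now",T.inv().apply(w).round(1),"after turn",n.inv().apply(w).round(1))
E
python3 - <<'E'
from h import *
c=ctrl.capture("top")
up=lambda p,s,o:(np.array(p)+.5)/s-.5+np.array(o)
j=up([(688,160),(662,440),(40,378),(80,103),(437,228-10)],4.8,(170,145))[:4]
w=rays(c,j,12);jm=[(-225,-75),(-225,75),(105,75),(105,-75)]
p,r=fit(jm,w,1.6);print("jig bed",p,r.tolist())
# guide bars inner top edges mouth end etc. z=24; stop
g=up([(683,198),(655,398),(448,198),(436,355)],4.8,(170,145));print("guides world",rays(c,g,24).round(1).tolist())
def tojig(w): 
    Rj=np.array([[np.cos(p[2]),-np.sin(p[2])],[np.sin(p[2]),np.cos(p[2])]]);return ((w[:,:2]-p[:2])@Rj).round(1).tolist()
print("guides jig",tojig(rays(c,g,24)))
print("plunger tip jig (50,0)",tojig(rays(c,up([(158,245)],4.8,(170,145)),17)))
f=up([(237,88),(497,138),(445,483),(183,430)],8,(360,210))
w=rays(c,f,10);pf,r=fit([(55,40),(55,-40),(-55,-40),(-55,40)],w,0.2);print("foot",pf,r.tolist())
t=rays(c,up([(365,205),(475,220),(462,325),(352,305)],8,(360,210)),85);print("stub",t.mean(0),fit([(15,15),(15,-15),(-15,-15),(-15,15)],t,.2))
m=lambda x:p[:2]+x*np.array([np.cos(p[2]),np.sin(p[2])]);print("mouth",m(-170),"zero",m(0))
rel([pf[0],pf[1],150],pf[2])
E
```

```text
jig bed [591.62091685 155.76528269   1.45547784] [[-0.3, -1.5], [-0.4, -1.7], [-0.3, 1.1], [1.0, 2.1]]
guides world [[617.5, -70.8, 24.0], [512.4, -53.7, 24.0], [619.5, 52.3, 24.0], [536.6, 59.3, 24.0]]
guides jig [[-222.1, -51.7], [-217.1, 54.6], [-99.5, -39.6], [-102.2, 43.5]]
plunger tip jig (50,0) [[50.3, -1.0]]
foot [ 4.66259732e+02 -2.92618525e+02 -2.10530157e-01] [[0.3, -1.3], [0.7, 1.0], [-0.1, 1.0], [-0.9, -0.7]]
stub [ 466.86497194 -293.51023655   85.        ] (array([ 4.66864972e+02, -2.93510237e+02, -1.80353910e-01]), array([[ 0.2, -1. ],
       [-0.3,  1.2],
       [ 0.5,  0.8],
       [-0.4, -1. ]]))
mouth [572.06019594 -13.10560941] zero [591.62091685 155.76528269]
t 0.15 tcp [145.9 504.1 230.9] F [ 0.4  0.  -0.2] grip 1.002 0.0 tilt [-5.e-04 -9.e-04 -1.e+00]
turn z units 14.32 j6 -0.22 shift now [-529.3 -676.2   81.4] after turn [-712.2  479.9   80.3]
```

```bash
r='-24 -31 0 0 0 0'
python3 -m inch '-12 -15 0 0 0 0;-24 -31 0 0 0 0;-24 -31 0 0 0 0;-24 -31 0 0 0 0;-24 -31 0 0 0 0;-24 -31 0 0 0 0;-24 -31 0 0 0 0;-24 -31 0 0 0 0;-24 -31 0 0 0 0;-24 -31 0 0 0 0' 1 40
python3 -m inch '-24 -31 0 0 0 0;-24 -31 0 0 0 0;-24 -31 0 0 0 0;-24 -31 0 0 0 0;-24 -31 0 0 0 0;-24 -31 0 0 0 0;-24 -31 0 0 0 0;-24 -31 0 0 0 0;-24 -31 0 0 0 0;-24 -31 0 0 0 0'
python3 -m inch '-24 -31 0 0 0 0;-12 -15 0 0 0 0;0 0 0 0 0 1.1;0 0 0 0 0 1.1;0 0 0 0 0 1.1;0 0 0 0 0 1.1;0 0 0 0 0 1.1;0 0 0 0 0 1.1;0 0 0 0 0 1.1;0 0 0 0 0 1.1'
python3 -c "
from h import *
rel([466.5,-293,130],-.2)"
```

```text
time_s: 0.98
eef_pos: [283.2, 156.8, 231.4]
ee_rot: [0.0, 0.14, 0.99, 0.0]
force: [2.1, 0.7, 0.3]
grip_width: 1.002
grip_force: 0.0
time_s: 1.82
eef_pos: [427.8, -208.0, 231.0]
ee_rot: [-0.0, 0.141, 0.99, 0.0]
force: [1.7, 0.5, 1.1]
grip_width: 1.0
grip_force: 0.0
time_s: 2.65
eef_pos: [449.3, -260.2, 231.1]
ee_rot: [-0.0, 0.568, 0.823, 0.0]
force: [-0.2, -0.3, 0.1]
grip_width: 1.002
grip_force: 0.0
t 2.65 tcp [ 449.3 -260.2  231.1] F [-0.2 -0.3  0.1] grip 1.002 0.0 tilt [-4.e-04  4.e-04 -1.e+00]
turn z units 5.36 j6 -1.11 shift now [-36.9   4.5 101. ] after turn [-28.8  23.4 101. ]
```

```bash

python3 -m inch '0 0 0 0 0 1.1;0 0 0 0 0 1.1;0 0 0 0 0 1.1;0 0 0 0 0 1.1;0 0 0 0 0 0.96;-14 11.5 0 0 0 0;-14.8 12 0 0 0 0;0 0 33 0 0 0;0 0 33 0 0 0;0 0 33 0 0 0' 1 40
python3 - <<'E'
from h import *
rel([466.5,-293,48],-.2)
c=ctrl.capture("scene");i=c["image"][:,:,::-1][60:260,100:300];cv2.imwrite("pics/s1.png",cv2.resize(i,None,fx=3,fy=3,interpolation=cv2.INTER_CUBIC))
E
```

```text
time_s: 3.48
eef_pos: [466.8, -293.1, 130.9]
ee_rot: [0.0, 0.772, 0.635, 0.0]
force: [0.4, -0.4, -0.6]
grip_width: 1.0
grip_force: 0.0
t 3.4833 tcp [ 466.8 -293.1  130.9] F [ 0.4 -0.4 -0.6] grip 1.0 0.0 tilt [ 3.e-04 -3.e-04 -1.e+00]
turn z units 0.06 j6 -0.58 shift now [ 0.  -0.3 82.9] after turn [ 0.  -0.3 82.9]
```

View pics/s1.png

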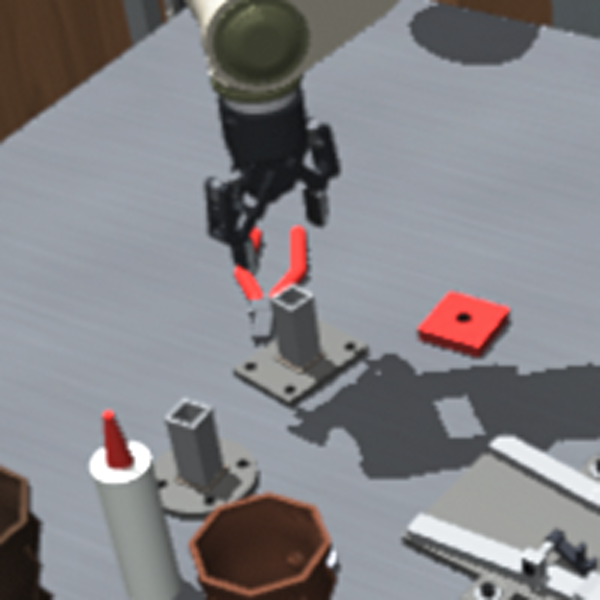

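The view shows the gripper squarely above the foot's stub (crop pixel 290,300), with the fingers straddling it. I'll descend and grip.

```bash

python3 -m inch '0 0 20 0 0 0.06;0 0 20 0 0 0;0 0 20 0 0 0;0 0 15 0 0 0;0 0 8 0 0 0;0 0 0 0 0 0;0 0 0 0 0 0;0 0 0 0 0 0;0 0 0 0 0 0;0 0 0 0 0 0' 1 40
python3 -m inch '0 0 0 0 0 0;0 0 0 0 0 0;0 0 0 0 0 0;0 0 0 0 0 0;0 0 0 0 0 0;0 0 0 0 0 0;0 0 0 0 0 0;0 0 0 0 0 0;0 0 0 0 0 0;0 0 0 0 0 0' 0.2 50
python3 -c "
from h import *
rel([466.5,-293,150],-.2)"
```

```text
time_s: 4.37
eef_pos: [467.2, -293.3, 50.2]
ee_rot: [0.001, 0.774, 0.633, 0.0]
force: [-0.5, -0.2, 0.3]
grip_width: 1.0
grip_force: 0.0
time_s: 5.2
eef_pos: [466.9, -293.0, 49.4]
ee_rot: [-0.0, 0.774, 0.633, -0.0]
force: [-2.3, 1.1, 2.8]
grip_width: 0.342
grip_force: 50.5
t 5.2 tcp [ 466.9 -293.    49.4] F [-2.3  1.1  2.8] grip 0.342 50.5 tilt [-0.  0. -1.]
turn z units -0.0 j6 -0.57 shift now [-1.000e-01 -4.000e-01 -1.006e+02] after turn [-1.000e-01 -4.000e-01 -1.006e+02]
```

```bash

python3 -m inch '0 0 -2 0 0 0;0 0 -6 0 0 0;0 0 -12 0 0 0;0 0 -16 0 0 0;0 0 -16 0 0 0;0 0 -16 0 0 0;0 0 -14 0 0 0;0 0 -6 0 0 0;0 0 -2 0 0 0;0 0 0 0 0 0'
python3 - <<'E'
from h import *
p=[591.6,155.8,1.4555]
rel([572.1,-13.1,150],p[2])
a=cv2.imread("pics/top0.png",0)[145:255,170:330]
b=cv2.resize(a,None,fx=4,fy=4,interpolation=cv2.INTER_CUBIC)
L=cv2.createLineSegmentDetector().detect(b)[0][:,0]
c=ctrl.capture("top");Rj=np.array([[np.cos(p[2]),-np.sin(p[2])],[np.sin(p[2]),np.cos(p[2])]])
for l in L:
    e=(l.reshape(2,2)+.5)/4-.5+[170,145]
    if np.hypot(*(e[0]-e[1]))<14: continue
    o=[]
    for z in(12,24,33): o+=[((rays(c,e,z)[:,:2]-p[:2])@Rj).round(1).tolist()]
    d=np.subtract(o[0][1],o[0][0]);print(o,round(np.degrees(np.arctan2(d[1],d[0])),1))
E
```

```text
time_s: 6.03
eef_pos: [466.7, -292.8, 139.0]
ee_rot: [-0.0, 0.774, 0.633, -0.0]
force: [-0.1, 0.1, -7.5]
grip_width: 0.351
grip_force: 50.3
t 6.0333 tcp [ 466.7 -292.8  139. ] F [-0.1  0.1 -7.5] grip 0.351 50.3 tilt [-4.e-04  4.e-04 -1.e+00]
turn z units 14.19 j6 -0.57 shift now [295.1  47.7 -10.9] after turn [  72.5 -290.   -10.8]
[[[-96.9, -43.2], [-219.6, -55.2]], [[-97.8, -40.7], [-219.1, -52.6]], [[-98.5, -38.9], [-218.8, -50.7]]] -174.4
[[[20.5, -37.8], [-48.6, -37.4]], [[18.3, -35.4], [-50.0, -35.0]], [[16.6, -33.6], [-51.1, -33.2]]] 179.7
[[[64.0, -38.4], [20.6, -38.0]], [[61.3, -36.0], [18.4, -35.6]], [[59.3, -34.2], [16.7, -33.8]]] 179.5
[[[-216.8, -50.8], [-98.1, -39.5]], [[-216.4, -48.2], [-99.0, -37.1]], [[-216.0, -46.3], [-99.7, -35.3]]] 5.4
[[[87.1, -13.9], [86.5, 35.2]], [[84.2, -11.8], [83.5, 36.8]], [[82.0, -10.2], [81.3, 37.9]]] 90.7
[[[64.7, 33.1], [64.5, -41.7]], [[62.0, 34.7], [61.8, -39.3]], [[60.0, 35.9], [59.7, -37.4]]] -90.2
[[[-46.2, 31.8], [64.2, 31.4]], [[-47.7, 33.4], [61.5, 33.0]], [[-48.8, 34.6], [59.5, 34.2]]] -0.2
[[[-216.9, -76.5], [-180.4, -72.4]], [[-216.5, -73.7], [-180.4, -69.7]], [[-216.1, -71.6], [-180.3, -67.6]]] 6.4
[[[-45.2, -67.1], [62.2, -67.7]], [[-46.7, -64.4], [59.5, -64.9]], [[-47.8, -62.4], [57.5, -62.9]]] -0.3
[[[-219.0, 53.2], [-93.7, 39.7]], [[-218.5, 54.6], [-94.6, 41.3]], [[-218.1, 55.6], [-95.3, 42.4]]] -6.1
[[[-145.6, -68.8], [-107.3, -65.6]], [[-145.9, -66.1], [-108.1, -62.9]], [[-146.2, -64.0], [-108.7, -60.9]]] 4.8
[[[-214.6, -58.0], [-101.3, -46.8]], [[-214.1, -55.3], [-102.2, -44.3]], [[-213.8, -53.4], [-102.8, -42.4]]] 5.6
[[[-174.4, -68.4], [-214.9, -72.3]], [[-174.4, -65.6], [-214.4, -69.6]], [[-174.5, -63.6], [-214.1, -67.5]]] -174.5
```

```bash

python3 -m inch '14 2 0 0 0 0;25 4 0 0 0 0;34 5.5 0 0 0 0;34 5.5 0 0 0 0;34 5.5 0 0 0 0;34 5.5 0 0 0 0;34 5.5 0 0 0 0;34 5.5 0 0 0 0;30 5 0 0 0 0;18 3 0 0 0 0'
python3 -m inch '0 0 0 0 0 0.7;0 0 0 0 0 1.1;0 0 0 0 0 1.1;0 0 0 0 0 1.1;0 0 0 0 0 1.1;0 0 0 0 0 1.1;0 0 0 0 0 1.1;0 0 0 0 0 1.1;0 0 0 0 0 1.1;0 0 0 0 0 1.1'
python3 -m inch '0 0 0 0 0 1.1;0 0 0 0 0 1.1;0 0 0 0 0 1;0 0 0 0 0 0.4;0 0 0 0 0 0;0 0 0 0 0 0;0 0 0 0 0 0;0 0 0 0 0 0;0 0 0 0 0 0;0 0 0 0 0 0'
python3 - <<'E'
from h import *
p=[591.4,155.8,1.451]
rel([p[0]-170*np.cos(p[2]),p[1]-170*np.sin(p[2]),64],p[2])
c=ctrl.capture("top");i=c["image"][:,:,::-1][130:270,170:350];cv2.imwrite("pics/t2.png",cv2.resize(i,None,fx=4.2,fy=4.2,interpolation=cv2.INTER_CUBIC))
E
```

```text
time_s: 6.92
eef_pos: [570.8, -13.3, 138.2]
ee_rot: [-0.001, 0.773, 0.634, -0.0]
force: [0.0, -0.7, -7.1]
grip_width: 0.342
grip_force: 50.3
time_s: 7.75
eef_pos: [570.2, -16.5, 138.1]
ee_rot: [-0.0, 0.992, 0.127, -0.001]
force: [-0.1, 0.7, -7.8]
grip_width: 0.347
grip_force: 50.5
time_s: 8.58
eef_pos: [570.8, -17.1, 139.2]
ee_rot: [-0.0, 0.998, -0.058, -0.0]
force: [0.2, 0.4, -6.5]
grip_width: 0.343
grip_force: 50.5
t 8.5833 tcp [570.8 -17.1 139.2] F [ 0.2  0.4 -6.5] grip 0.343 50.5 tilt [-1.e-04  0.e+00 -1.e+00]
turn z units 0.04 j6 1.45 shift now [-0.2 -4.2 75.2] after turn [-0.2 -4.2 75.2]
```

View pics/t2.png

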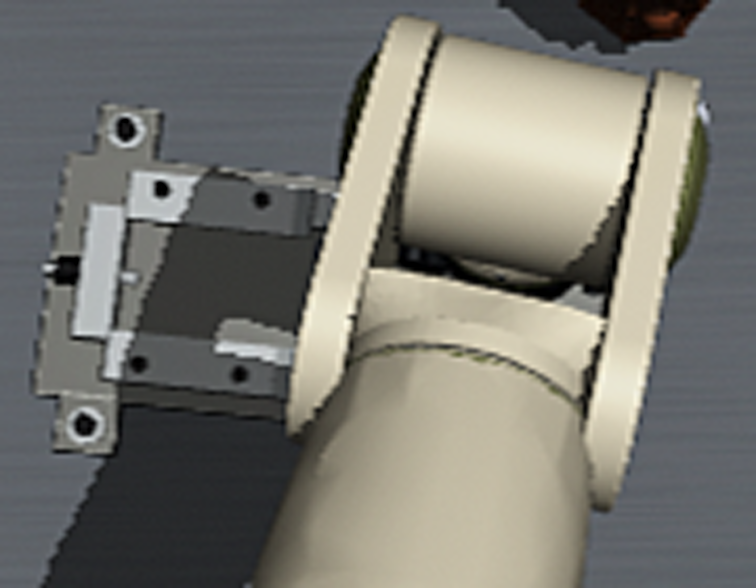

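The top view is blocked by the wrist, but shows the jig undisturbed (plunger tip at crop 130,277). Measured pose is within a few mm of the mouth, so I'll lower to just above the bed and check from the scene camera.

```bash

python3 -m inch '0 -2 4 0 0 0.04;0 -2 10 0 0 0;0 0 14 0 0 0;0 0 14 0 0 0;0 0 12 0 0 0;0 0 9 0 0 0;0 0 5 0 0 0;0 0 2 0 0 0;0 0 0 0 0 0;0 0 0 0 0 0'
python3 - <<'E'
from h import *
p=[591.4,155.8,1.451]
rel([p[0]-170*np.cos(p[2]),p[1]-170*np.sin(p[2]),61.4],p[2])
c=ctrl.capture("scene");i=c["image"][:,:,::-1][130:310,200:400];cv2.imwrite("pics/s2.png",cv2.resize(i,None,fx=3.3,fy=3.3,interpolation=cv2.INTER_CUBIC))
E
```

```text
time_s: 9.47
eef_pos: [571.6, -13.2, 69.8]
ee_rot: [0.0, 0.998, -0.06, 0.0]
force: [0.5, 0.2, -6.6]
grip_width: 0.344
grip_force: 50.4
t 9.4667 tcp [571.6 -13.2  69.8] F [ 0.5  0.2 -6.6] grip 0.344 50.4 tilt [ 9.e-04 -2.e-04 -1.e+00]
turn z units -0.01 j6 1.46 shift now [-0.6 -0.2  8.4] after turn [-0.6 -0.2  8.4]
```

View pics/s2.png

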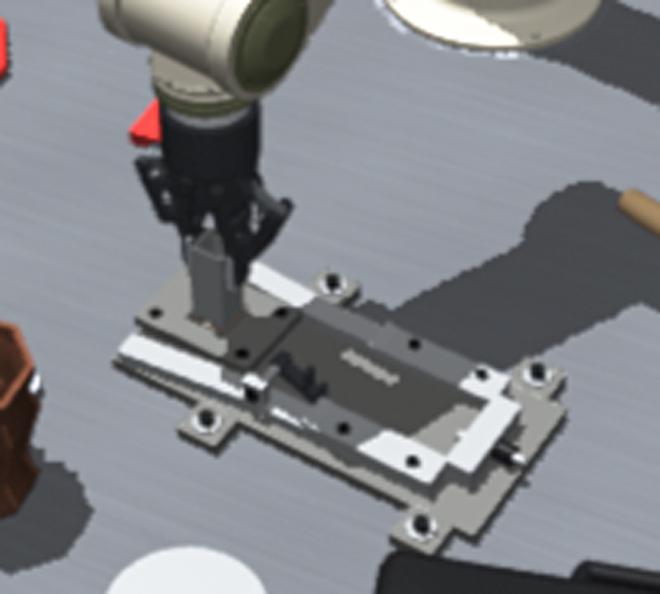

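The foot hangs square between the guides (front corners at crop 240,355 and 300,315), just short of the catch hinge. I'll lower it gently.

```bash

python3 -m inch '0 0 1.5 0 0 0;0 0 1.5 0 0 0;0 0 1.5 0 0 0;0 0 1 0 0 0;0 0 0.5 0 0 0;0 0 0.5 0 0 0;0 0 0.5 0 0 0;0 0 0 0 0 0;0 0 0 0 0 0;0 0 0 0 0 0' - 40
python3 -m inch '0 0 0.4 0 0 0;0 0 0 0 0 0;0 0 0.4 0 0 0;0 0 0 0 0 0;0 0 0.4 0 0 0;0 0 0 0 0 0;0 0 0 0 0 0;0 0 0 0 0 0;0 0 0 0 0 0;0 0 0 0 0 0' - 40
```

```text
time_s: 10.35
eef_pos: [571.3, -13.2, 62.3]
ee_rot: [0.0, 0.998, -0.06, 0.0]
force: [0.9, -1.4, -7.1]
grip_width: 0.345
grip_force: 50.5
time_s: 11.18
eef_pos: [571.8, -13.3, 61.7]
ee_rot: [0.0, 0.998, -0.06, 0.001]
force: [1.5, 1.2, 4.7]
grip_width: 0.343
grip_force: 51.9
```

```bash

python3 -m inch '0 0 0 0 0 0;0 0 0 0 0 0;0 0 0 0 0 0;0 0 0 0 0 0;0 0 0 0 0 0;0 0 0 0 0 0;0 0 0 0 0 0;0 0 0 0 0 0;0 0 0 0 0 0;0 0 0 0 0 0' 0.5 25
python3 -m inch '0 0 0 0 0 0;0 0 0 0 0 0;0 0 0 0 0 0;0 0 0 0 0 0;0 0 0 0 0 0;0 0 0 0 0 0;0 0 0 0 0 0;0 0 0 0 0 0;0 0 0 0 0 0;0 0 0 0 0 0' 0.2 25
python3 - <<'E'
from h import *
p=[591.4,155.8,1.451]
rel([p[0]-140*np.cos(p[2]),p[1]-140*np.sin(p[2]),61.4],p[2])
E
```

```text
time_s: 12.02
eef_pos: [571.3, -13.2, 61.1]
ee_rot: [0.0, 0.998, -0.06, 0.0]
force: [-0.1, -0.4, 0.6]
grip_width: 0.503
grip_force: 0.0
time_s: 12.85
eef_pos: [571.3, -13.2, 61.2]
ee_rot: [0.0, 0.998, -0.06, 0.0]
force: [-0.3, -1.0, 1.5]
grip_width: 0.352
grip_force: 26.3
t 12.85 tcp [571.3 -13.2  61.2] F [-0.3 -1.   1.5] grip 0.352 26.3 tilt [ 2.e-04 -1.e-04 -1.e+00]
turn z units -0.01 j6 1.46 shift now [ -0.3 -30.2  -0.2] after turn [ -0.3 -30.2  -0.2]
```

```bash

python3 -m inch '-0.3 -1 0 0 0 0;0 -2.5 0 0 0 0;0 -3 0 0 0 0;0 -3 0 0 0 0;0 -3 0 0 0 0;0 -3 0 0 0 0;0 -3 0 0 0 0;0 -3 0 0 0 0;0 -2.5 0 0 0 0;0 -1.5 0 0 0 0'
python3 - <<'E'
from h import *
p=[591.4,155.8,1.451]
rel([p[0]-115*np.cos(p[2]),p[1]-115*np.sin(p[2]),61.4],p[2])
E
```

```text
time_s: 13.68
eef_pos: [574.1, 12.5, 61.2]
ee_rot: [0.0, 0.998, -0.06, 0.0]
force: [-0.0, -2.7, 2.4]
grip_width: 0.351
grip_force: 26.5
t 13.6833 tcp [574.1  12.5  61.2] F [-0.  -2.7  2.4] grip 0.351 26.5 tilt [ 1.e-04 -1.e-04 -1.e+00]
turn z units -0.0 j6 1.51 shift now [  0.  -29.3  -0.3] after turn [  0.1 -29.3  -0.3]
```

```bash

python3 -m inch '0 -1.5 0 0 0 0;0 -2.5 0 0 0 0;0 -3 0 0 0 0;0 -3 0 0 0 0;0 -3 0 0 0 0;0 -3 0 0 0 0;0 -3 0 0 0 0;0 -3 0 0 0 0;0 -3 0 0 0 0;0 -3 0 0 0 0'
python3 -m inch '0 -2 0 0 0 0;0 -2 0 0 0 0;0 -2 0 0 0 0;0 -2 0 0 0 0;0 -2 0 0 0 0;0 -2 0 0 0 0;0 -2 0 0 0 0;0 -2 0 0 0 0;0 -2 0 0 0 0;0 -1 0 0 0 0'
python3 - <<'E'
from h import *
p=[591.4,155.8,1.451]
rel([p[0]-70*np.cos(p[2]),p[1]-70*np.sin(p[2]),61.4],p[2])
c=ctrl.capture("scene");i=c["image"][:,:,::-1][130:310,200:400];cv2.imwrite("pics/s3.png",cv2.resize(i,None,fx=3.3,fy=3.3,interpolation=cv2.INTER_CUBIC))
E
```

```text
time_s: 14.52
eef_pos: [577.5, 40.2, 61.2]
ee_rot: [0.0, 0.998, -0.06, 0.0]
force: [0.4, -3.8, 3.8]
grip_width: 0.342
grip_force: 26.7
time_s: 15.35
eef_pos: [579.8, 59.1, 61.1]
ee_rot: [-0.0, 0.998, -0.06, 0.0]
force: [-0.3, -4.2, 4.7]
grip_width: 0.346
grip_force: 26.8
t 15.35 tcp [579.8  59.1  61.1] F [-0.3 -4.2  4.7] grip 0.346 26.8 tilt [ 1.e-04  0.e+00 -1.e+00]
turn z units -0.01 j6 1.59 shift now [ -0.  -27.4  -0.3] after turn [  0.  -27.4  -0.3]
```

View pics/s3.png

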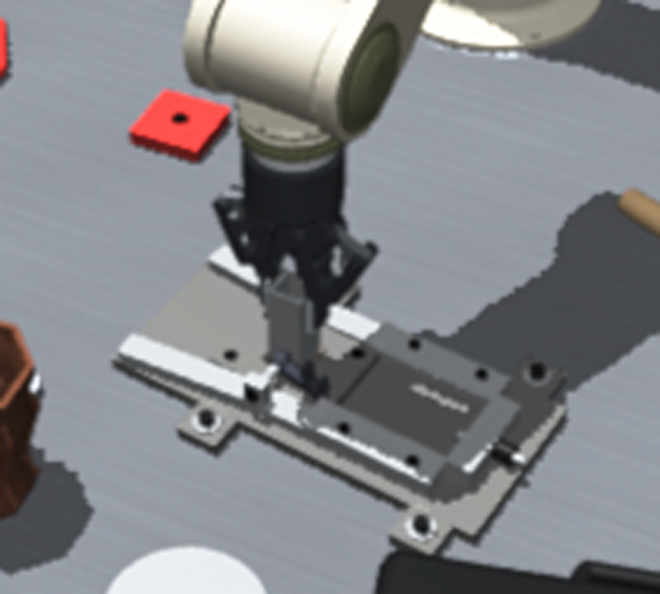

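The catch rides on the plate (nose at crop 320,385), and the plate's front edge is at the keeper strips. Forces are low, so I'll continue.

```bash

python3 -m inch '0 -2 -0.1 0 0 0;0 -2.5 -0.1 0 0 0;0 -2.5 0 0 0 0;0 -2.5 0 0 0 0;0 -2.5 0 0 0 0;0 -2.5 0 0 0 0;0 -2.5 0 0 0 0;0 -2.5 0 0 0 0;0 -2.5 0 0 0 0;0 -2.5 0 0 0 0'
python3 -m inch '0 -2.5 0 0 0 0;0 -2.5 0 0 0 0;0 -2.5 0 0 0 0;0 -2.5 0 0 0 0;0 -2.5 0 0 0 0;0 -2.5 0 0 0 0;0 -2.5 0 0 0 0;0 -2.5 0 0 0 0;0 -2.5 0 0 0 0;0 -2.5 0 0 0 0'
python3 - <<'E'
from h import *
p=[591.4,155.8,1.451]
rel([p[0]-10*np.cos(p[2]),p[1]-10*np.sin(p[2]),61.4],p[2])
E
```

```text
time_s: 16.23
eef_pos: [582.6, 83.4, 61.2]
ee_rot: [-0.0, 0.998, -0.06, -0.0]
force: [-0.5, -2.7, 0.4]
grip_width: 0.344
grip_force: 26.4
time_s: 17.07
eef_pos: [585.6, 108.2, 61.2]
ee_rot: [-0.0, 0.998, -0.06, -0.0]
force: [-0.2, -1.9, -1.2]
grip_width: 0.352
grip_force: 26.2
t 17.0667 tcp [585.6 108.2  61.2] F [-0.2 -1.9 -1.2] grip 0.352 26.2 tilt [-3.e-04  1.e-04 -1.e+00]
turn z units -0.01 j6 1.68 shift now [  0.1 -37.9  -0.2] after turn [  0.1 -37.9  -0.2]
```

```bash

python3 -m inch '0 -2 0 0 0 0;0 -2 0 0 0 0;0 -2 0 0 0 0;0 -2 0 0 0 0;0 -2 0 0 0 0;0 -2 0 0 0 0;0 -2 0 0 0 0;0 -2 0 0 0 0;0 -2 0 0 0 0;0 -2 0 0 0 0'
python3 -m inch '0 -1.5 0 0 0 0;0 -1.5 0 0 0 0;0 -1.5 0 0 0 0;0 -1.5 0 0 0 0;0 -1.5 0 0 0 0;0 -1.5 0 0 0 0;0 -1.5 0 0 0 0;0 -1.5 0 0 0 0;0 -1 0 0 0 0;0 -1 0 0 0 0'
python3 -m inch '0 -1 0 0 0 0;0 -1 0 0 0 0;0 -1 0 0 0 0;0 -1 0 0 0 0;0 0 0 0 0 0;0 0 0 0 0 0;0 0 0 0 0 0;0 0 0 0 0 0;0 0 0 0 0 0;0 0 0 0 0 0'
python3 - <<'E'
from h import *
p=[591.4,155.8,1.451]
rel([*p[:2],61.4],p[2])
E
```

```text
time_s: 17.9
eef_pos: [588.0, 128.0, 61.2]
ee_rot: [-0.0, 0.998, -0.06, -0.0]
force: [-0.5, -2.1, -3.9]
grip_width: 0.35
grip_force: 25.9
time_s: 18.73
eef_pos: [589.7, 141.8, 61.2]
ee_rot: [-0.0, 0.998, -0.06, -0.0]
force: [-0.3, -0.4, -6.0]
grip_width: 0.347
grip_force: 25.5
time_s: 19.57
eef_pos: [590.1, 145.7, 61.2]
ee_rot: [-0.0, 0.998, -0.06, -0.0]
force: [-0.4, -0.3, -6.7]
grip_width: 0.345
grip_force: 25.3
t 19.5667 tcp [590.1 145.7  61.2] F [-0.4 -0.3 -6.7] grip 0.345 25.3 tilt [-3.e-04  0.e+00 -1.e+00]
turn z units -0.01 j6 1.74 shift now [  0.1 -10.2  -0.2] after turn [  0.1 -10.2  -0.2]
```

```bash

python3 -m inch '0 0 0.15 0 0 0;0 0 0.1 0 0 0;0 -0.5 0 0 0 0;0 -0.5 0 0 0 0;0 -0.5 0 0 0 0;0 -0.5 0 0 0 0;0 -0.5 0 0 0 0;0 -0.5 0 0 0 0;0 0 0 0 0 0;0 0 0 0 0 0'
python3 -m inch '0 -0.5 0 0 0 0;0 -0.5 0 0 0 0;0 -0.5 0 0 0 0;0 -0.5 0 0 0 0;0 -0.5 0 0 0 0;0 -0.5 0 0 0 0;0 0 0 0 0 0;0 0 0 0 0 0;0 0 0 0 0 0;0 0 0 0 0 0'
python3 - <<'E'
from h import *
p=[591.4,155.8,1.451]
rel([*p[:2],61.4],p[2])
E
```

```text
time_s: 20.4
eef_pos: [590.7, 148.8, 61.2]
ee_rot: [-0.0, 0.998, -0.06, 0.0]
force: [0.3, -0.2, -4.5]
grip_width: 0.349
grip_force: 25.7
time_s: 21.23
eef_pos: [591.0, 151.6, 61.1]
ee_rot: [0.0, 0.998, -0.06, 0.0]
force: [-0.0, -2.3, -1.6]
grip_width: 0.349
grip_force: 26.0
t 21.2333 tcp [591.  151.6  61.1] F [-0.  -2.3 -1.6] grip 0.349 26.0 tilt [ 2.e-04 -1.e-04 -1.e+00]
turn z units -0.01 j6 1.75 shift now [-0.1 -4.2 -0.3] after turn [-0.1 -4.2 -0.3]
```

```bash

python3 -m inch '0 -0.5 0 0 0 0;0 -0.5 0 0 0 0;0 -0.5 0 0 0 0;0 -0.5 0 0 0 0;0 0 0 0 0 0;0 0 0 0 0 0;0 0 0 0 0 0;0 0 0 0 0 0;0 0 0 0 0 0;0 0 0 0 0 0'
python3 -m inch '0 -0.5 0 0 0 0;0 -0.5 0 0 0 0;0 -0.5 0 0 0 0;0 -0.5 0 0 0 0;0 0 0 0 0 0;0 0 0 0 0 0;0 0 0 0 0 0;0 0 0 0 0 0;0 0 0 0 0 0;0 0 0 0 0 0'
python3 -m inch '0 -0.5 0 0 0 0;0 -0.5 0 0 0 0;0 -0.5 0 0 0 0;0 -0.5 0 0 0 0;0 0 0 0 0 0;0 0 0 0 0 0;0 0 0 0 0 0;0 0 0 0 0 0;0 0 0 0 0 0;0 0 0 0 0 0'
```

```text
time_s: 22.07
eef_pos: [591.2, 153.0, 61.2]
ee_rot: [0.001, 0.998, -0.06, -0.0]
force: [-1.4, -5.4, 0.3]
grip_width: 0.351
grip_force: 26.2
time_s: 22.9
eef_pos: [591.4, 154.8, 61.2]
ee_rot: [0.001, 0.998, -0.06, -0.0]
force: [-1.6, -7.0, 0.2]
grip_width: 0.347
grip_force: 26.2
time_s: 23.73
eef_pos: [591.7, 156.6, 61.2]
ee_rot: [0.001, 0.998, -0.06, -0.0]
force: [-2.2, -8.1, 0.4]
grip_width: 0.349
grip_force: 26.3
```

```bash

python3 -m inch '0 -0.4 0 0 0 0;0 -0.4 0 0 0 0;0 -0.4 0 0 0 0;0 -0.4 0 0 0 0;0 0 0 0 0 0;0 0 0 0 0 0;0 0 0 0 0 0;0 0 0 0 0 0;0 0 0 0 0 0;0 0 0 0 0 0'
python3 -m inch '0 -0.3 0 0 0 0;0 -0.3 0 0 0 0;0 -0.3 0 0 0 0;0 0 0 0 0 0;0 0 0 0 0 0;0 0 0 0 0 0;0 0 0 0 0 0;0 0 0 0 0 0;0 0 0 0 0 0;0 0 0 0 0 0'
python3 - <<'E'
from h import *
rel([591.4,155.8,61.4],1.451)
c=ctrl.capture("scene");i=c["image"][:,:,::-1][190:290,240:380];cv2.imwrite("pics/s4.png",cv2.resize(i,None,fx=5.5,fy=5.5,interpolation=cv2.INTER_CUBIC))
E
```

```text
time_s: 24.57
eef_pos: [591.9, 158.2, 61.3]
ee_rot: [0.001, 0.998, -0.06, -0.0]
force: [-2.7, -8.4, 1.1]
grip_width: 0.347
grip_force: 26.3
time_s: 25.4
eef_pos: [592.0, 158.9, 61.3]
ee_rot: [0.001, 0.998, -0.06, -0.0]
force: [-3.2, -8.6, 1.2]
grip_width: 0.348
grip_force: 26.4
t 25.4 tcp [592.  158.9  61.3] F [-3.2 -8.6  1.2] grip 0.348 26.4 tilt [-4.0e-04 -2.2e-03 -1.0e+00]
turn z units -0.01 j6 1.76 shift now [-0.2  3.1 -0.1] after turn [-0.2  3.1 -0.1]
```

View pics/s4.png

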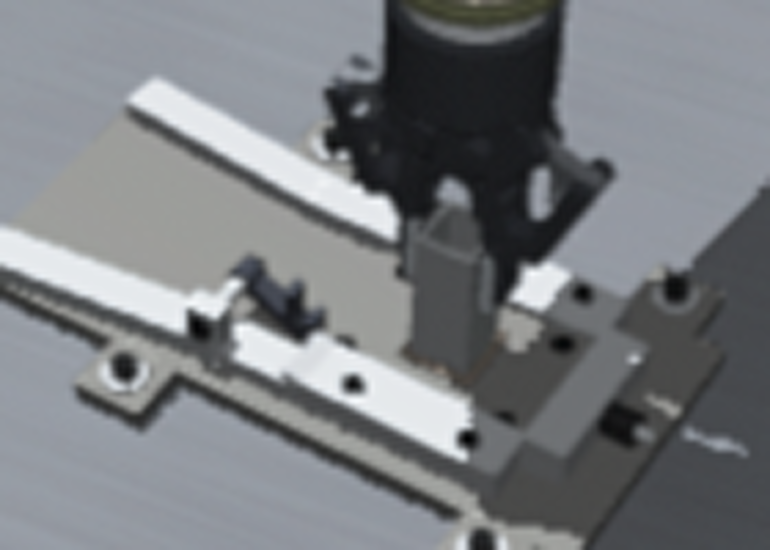

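The catch (nose at crop 315,320) is at the rear edge; whether it has dropped is unclear. I'll push a little further and compare the catch pixels numerically.

```bash
cat >cap.py <<'E'
from h import *
import sys
n=sys.argv[1]
i=ctrl.capture("scene")["image"][:,:,::-1];cv2.imwrite(f"pics/full_{n}.png",i)
f=lambda k:cv2.cvtColor(k[232:256,280:306],cv2.COLOR_BGR2GRAY)
g=f(i);m=g<70
a=f(cv2.imread("pics/scene0.png"));ma=a<70
for k in(m,ma):
    y,x=np.nonzero(k);print(len(x),x.mean().round(2)+280,y.mean().round(2)+232,x.max()+280,y.max()+232)
E
python3 cap.py a
python3 -m inch '0 -0.3 0 0 0 0;0 0 0 0 0 0;0 -0.3 0 0 0 0;0 0 0 0 0 0;0 -0.3 0 0 0 0;0 0 0 0 0 0;0 0 0 0 0 0;0 0 0 0 0 0;0 0 0 0 0 0;0 0 0 0 0 0'
python3 cap.py b
python3 -m inch '0 -0.3 0 0 0 0;0 0 0 0 0 0;0 -0.3 0 0 0 0;0 0 0 0 0 0;0 0 0 0 0 0;0 0 0 0 0 0;0 0 0 0 0 0;0 0 0 0 0 0;0 0 0 0 0 0;0 0 0 0 0 0'
python3 cap.py c
```

```text
74 290.07 245.65 298 251
83 290.17 245.55 298 251
time_s: 26.33
eef_pos: [592.1, 159.7, 61.3]
ee_rot: [0.001, 0.998, -0.06, -0.0]
force: [-2.6, -9.5, 1.1]
grip_width: 0.345
grip_force: 26.4
73 290.21 245.75 298 251
83 290.17 245.55 298 251
time_s: 27.22
eef_pos: [592.1, 160.2, 61.3]
ee_rot: [0.001, 0.998, -0.06, -0.0]
force: [-3.1, -9.0, 1.0]
grip_width: 0.35
grip_force: 26.4
75 290.32 245.87 304 252
83 290.17 245.55 298 251
```

```bash
python3 - <<'E'
import cv2,numpy as np
s=cv2.imread("pics/s3.png",0);s3=np.zeros((420,560),np.uint8);s3[130:310,200:400]=cv2.resize(s,(200,180),interpolation=cv2.INTER_AREA)
im={"rest":cv2.imread("pics/scene0.png",0),"lift":s3}
for k in"abc":im[k]=cv2.imread(f"pics/full_{k}.png",0)
for k,v in im.items():
    print(k);print(v[240:254,288:302])
E
```

```text
rest
[[ 85 119 142 151 148 136 131 145 151 151 150 151 150 150]
 [ 71  81 111 138 131 102  93 123 149 151 150 150 151 151]
 [ 70  70  79  95  97  80  66 104 149 151 150 151 150 150]
 [ 66  69  69  68  67  60  47 104 150 152 151 151 150 150]
 [ 52  67  71  59  33  28  44 106 151 150 148 150 151 150]
 [ 37  53  67  59  29  24  41  99 142 138 131 143 151 150]
 [ 42  38  53  53  30  25  32  71 105 101  91 122 150 151]
 [ 61  43  34  34  27  29  35  52  70  69  67 115 150 151]
 [ 71  61  45  32  28  32  42  57  65  51  60 115 150 151]
 [113  83  66  47  31  29  33  34  42  60  82 120 148 151]
 [190 150 114  81  54  32  26  42  94 140 147 145 154 150]
 [229 221 190 153 118  71  46  80 160 211 205 186 173 158]
 [228 229 228 225 199 152 123 140 193 215 215 213 207 191]
 [227 227 228 229 229 224 205 198 213 214 214 217 223 226]]
lift
[[ 71  62  60  57  45  37  41  58  72  74  74  74  73  72]
 [ 81  72  57  45  35  31  39  58  73  75  74  74  74  73]
 [ 79  80  67  42  29  29  36  56  73  74  73  73  74  74]
 [ 65  76  70  44  30  29  33  50  68  68  64  69  74  73]
 [ 43  58  64  47  33  30  
[... 2350 characters left out ...]
3  83  99 100  83  69 109 155 157 156 156 156 156]
 [ 69  72  73  71  70  63  50 110 156 157 156 156 156 156]
 [ 55  70  73  62  35  29  45 109 157 157 153 156 157 156]
 [ 38  56  69  62  30  26  43 103 148 143 136 148 156 157]
 [ 45  40  55  55  32  26  33  73 110 104  94 127 155 157]
 [ 63  46  35  36  29  32  39  54  74  72  71 119 156 157]
 [ 73  64  46  34  29  33  45  59  68  53  62 119 156 157]
 [118  87  69  51  32  29  35  35  43  63  86 124 155 157]
 [197 156 118  84  56  34  27  43  97 146 156 156 159 152]
 [234 228 197 159 123  74  48  83 165 219 218 202 176 137]
 [233 234 234 230 206 159 128 145 200 222 222 220 204 160]
 [232 232 233 234 234 229 213 206 220 221 220 223 228 232]]
```

The catch pixels match the rest picture exactly, so it has dropped. I'll ease back, release and rise.

```bash

python3 -m inch '0 0.5 0 0 0 0;0 0.5 0 0 0 0;0 0.5 0 0 0 0;0 0.5 0 0 0 0;0 0.5 0 0 0 0;0 0.5 0 0 0 0;0 0 0 0 0 0;0 0 0 0 0 0;0 0 0 0 0 0;0 0 0 0 0 0'
python3 -m inch '0 0 0 0 0 0;0 0 0 0 0 0;0 0 0 0 0 0;0 0 0 0 0 0;0 0 0 0 0 0;0 0 0 0 0 0;0 0 0 0 0 0;0 0 0 0 0 0;0 0 0 0 0 0;0 0 0 0 0 0' 0.7
python3 -m inch '0 0 -2 0 0 0;0 0 -5 0 0 0;0 0 -10 0 0 0;0 0 -15 0 0 0;0 0 -20 0 0 0;0 0 -20 0 0 0;0 0 -20 0 0 0;0 0 -20 0 0 0;0 0 -10 0 0 0;0 0 0 0 0 0'
python3 cap.py d
python3 - <<'E'
import cv2
i=cv2.imread("pics/full_d.png")[190:290,240:380];cv2.imwrite("pics/s5.png",cv2.resize(i,None,fx=5.5,fy=5.5,interpolation=cv2.INTER_CUBIC))
E
```

```text
time_s: 28.1
eef_pos: [591.8, 158.0, 61.2]
ee_rot: [0.001, 0.998, -0.06, 0.0]
force: [-1.3, -6.6, 0.3]
grip_width: 0.354
grip_force: 26.3
time_s: 28.93
eef_pos: [591.8, 158.6, 61.1]
ee_rot: [0.0, 0.998, -0.06, 0.0]
force: [-0.3, -0.5, -0.2]
grip_width: 0.698
grip_force: 0.0
time_s: 29.77
eef_pos: [592.7, 158.7, 186.0]
ee_rot: [-0.0, 0.998, -0.06, 0.003]
force: [-0.3, -0.4, -0.3]
grip_width: 0.702
grip_force: 0.0
71 290.17 245.82 298 251
83 290.17 245.55 298 251
```

View pics/s5.png

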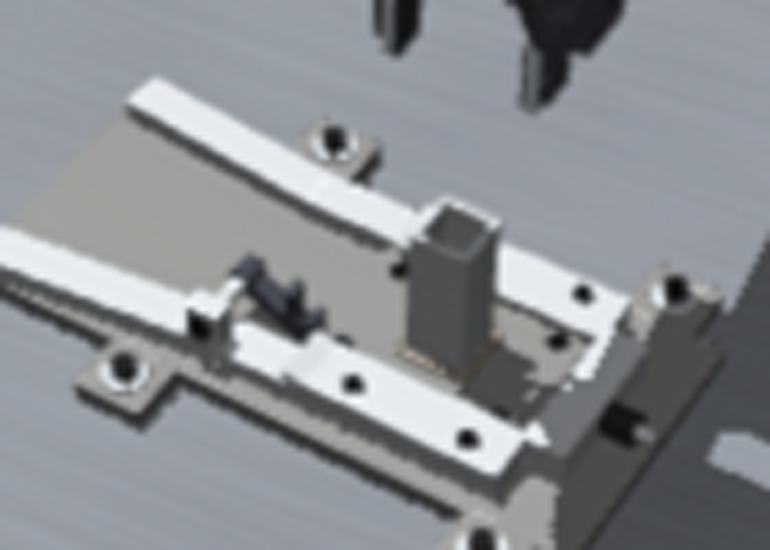

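The foot stands in the jig (stub at crop 450,290), the catch is down at the plate's rear edge (nose at 315,320), and the gripper is clear.

```bash
python3 -c "
from rig import ctrl
print(ctrl.finish_job())"
```

```text
the job is handed in; nothing more can be done
None
```

The foot is loaded in the jig, held between the plunger and the fully dropped catch, and the gripper is clear; I handed the job in at about 30 s of the 67 s allowed.

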